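# Set the spice grinder's burr dial and load its jars

## Robot

A 7-joint arm with a two-finger parallel gripper is mounted at the origin on a cart in front of the work surface, level with it; the furniture and walls round the work are solid. World frame = base frame: x ahead of the robot, y to its left, z up, the work surface at z = 0. Lengths are in m, angles in rad, forces in N, time in s.
With the tool pointing down it reaches from about 0.4 to 0.9 m from the base axis. Payload 5.5 kg.
Tool frame: the origin (TCP) lies midway between the tips of the shut fingers; the grasp point (between the pads) lies 19 mm behind it (grasp_offset is the distance from the TCP to the grasp point, in m); z points along the fingers, y is the line along which they close (so a half turn about z gives the same grasp; the last joint's range is limited). The gripper opens to 92 mm and grips with 3 to 60 N. Pads are 19 mm wide; open, the fingers measure 130 mm over their backs; the gripper's body (75 mm by 190 mm) begins 47 mm behind the grasp point.
Start: joints at [1.507, 0.501, -0.427, 1.55, 0.221, 1.138, -0.21], TCP at [0.209, -0.616, 0.227] pointing down, gripper open.
Joint ranges: [-2.88, 2.88], [-0.31, 2.03], [-1.54, 1.56], [0.2, 2.42], [-1.41, 4.55], [0.19, 2.02], [-2.57, 2.57]. Speed limits (rad/s): [2.57, 2.57, 3.14, 3.14, 3.14, 3.14, 3.14].

## Interface

Orientations are given as a unit quaternion [x, y, z, w].
In Python, from bench import * gives the robot as it stands. The module is installed in compiled form; this text tells all that it offers.
- The arm moves only by the tool apply_moves, never from a script. Its argument "motion" is text: rows parted by semicolons, each of 7 numbers parted by spaces: the finger opening in mm, from 0 to 91.8, then the shift along the world's x, y, z in mm, then the turn, a rotation vector about the world's x, y, z in rad. A call has 1 to 20 rows; each row shifts and turns the commanded pose from where the row before left it; what a row does not reach is not made up. A row lasts 1/10 s, in which the tool goes at most 50 mm and 8.59 degrees, less where a joint would pass 70% of its speed; a pose out of reach is approached as far as the arm can. A call is refused whole if a number of a shift passes 50 or a number of a turn 0.15, either way. A call with a gripper value outside its range is refused whole. The fingers move at their own pace and stop on an object; "newtons" is the grip in N (left out, the last holds). Time passes only in rows, so rows that do not move let the fingers close. It gives the time, the measured TCP pose, the force, the opening and the grip force at its end, in the units of the state.
- get_obs(): the state, without advancing time (a new reading comes with each control period).
- capture(name): name is "side" or "top" or "wrist"; returns the picture (400x640x3 uint8, red, green, blue); there is no depth.
- camera_params(name): a dict with "intrinsics" (3x3 intrinsics, pixels), "R" (3x3) and "t" (3): a world point X has camera coordinates R X + t. Camera axes: x right, y down, z forward; pixel columns grow to the right and rows downward; lengths in m; the calibration is good to about 2 mm. A picture is of the moment at which its call begins: read the wrist's pose just before it. camera_params takes no time and is no camera call; for the wrist camera it gives the pose at the moment of the call.
- finish_job(): hands the job in; it is judged then, once.
The state is a dict: "time": time; "q": joint angles; "joint_vel": joint speeds; "tau": joint torques, N m; "ee_pos": TCP position; "orientation": TCP orientation; "ft_force": force on the tool from outside, world axes, zero at the start; "moment": the same for the moment, N m; "width": finger opening in m; "gripper_force": force on a finger pad.
Only numpy, scipy, OpenCV 4.12 (cv2) and the standard library are available. Lean on these libraries where they do the work, as an engineer would, in place of code of your own. Each camera call takes 0.05 s, during which the arm holds its last target. There are 200 camera calls.

## Task

Get the spice grinder ready: turn the dial on its top clockwise (seen from above) to its stop, then back exactly four clicks; stand every spice jar that is out upright on the narrow raised steel ledge; and lay the teaspoon lengthwise on the sloping wooden spoon rest, between its lips. Only when all of that is in place, push the grinder's start lever fully over to the back, away from you. Do not tip jars over, and leave the other things on the worktop where they are.

Things in the scene. Friction and masses are not known exactly. Their poses are not given: they have to be found in the camera images.
- grinder: fixed black spice grinder, 210 x 130 mm (its x, y), top 106 mm above the worktop; origin: centre of its underside, x to its back, y to its left. A round hopper of radius 40 mm stands at x = +58 mm and ends 156 mm above the worktop. A low switch pod with the start lever is on its right, at x = -20 mm, y = -88 mm
- dial_grip (a point): grip point on the dial's vertical axis, 140 mm above the worktop, at x = -45 mm, y = 0 of the grinder. The dial is a black disc of radius 26 mm, top 117 mm above the worktop, with a bar grip across it, 52 mm long, 14 mm thick, reaching up to 150 mm. This frame turns with the dial: the bar lies along its x axis, the white pointer mark on the -x half
- dial (a joint): dial angle, rad: 0 at the clockwise stop, growing counter-clockwise (seen from above) to 2.75, the other stop. It clicks every 0.3 rad from the stop (0.3, 0.6, ..): a detent of about 0.1 N m draws it to the nearest click when let go. A long tick on the scale marks the stop, each short tick one click. At 0 the pointer looks 1.35 rad clockwise of the grinder's -x
- start_lever (a joint): angle of the start lever, rad: 0 leaning to the front (grinder's -x), off; 1.0 leaning to the back (+x), on; it stays where it is left, and is moved by pushing at its tip
- start_lever_tip (a point): centre of the ball (26 mm diameter) at the tip of the start lever, about 115 mm above the worktop when off or on; the pivot is 60 mm from it, 62 mm above the worktop, and the ball swings over the top in the upright plane of the grinder's x axis. Push it below the middle of the ball, about 1 N is enough
- ledge: fixed narrow raised ledge: a steel plate 56 mm deep (its x) and 260 mm long (its y), top face 80 mm above the worktop, on two posts with flat feet; origin: on the worktop under its centre
- rest_slope: sloping board of the fixed wooden spoon rest: 60 mm wide (its x), 150 mm long (its y), +y end 15 degrees higher; origin: centre of the board's upper face, 45 mm above the worktop, z normal to it. Lips 9 mm high, 48 mm apart inside, stand along both sides only in the last 30 mm at each end (the middle 90 mm are open), and a curb 10 mm high closes the low end
- teaspoon: steel teaspoon, 130 mm long (its x), 26 mm wide at the bowl, 11 mm high, 20 g, lying on the worktop; origin: centre of its length, on its underside. Its solid outline is convex and narrows from the bowl (+x end) to the handle: 22 mm wide 20 mm from the middle towards the bowl, 18 mm in the middle, widest only 4 to 6 mm above the worktop, so grip it low
- jar_one: glass spice jar with a green cap, 44 mm diameter, 100 mm tall, upright at the start, may be absent (None); origin: centre of its underside, z up
- jar_two: glass spice jar with a mustard-coloured cap, 44 mm diameter, 106 mm tall, upright at the start, may be absent (None); origin: centre of its underside, z up
- jar_three: glass spice jar with a black cap, 44 mm diameter, 106 mm tall, upright at the start, may be absent (None); origin: centre of its underside, z up
- jar_four: second glass spice jar with a mustard-coloured cap, 44 mm diameter, 106 mm tall, upright at the start, may be absent (None); origin: centre of its underside, z up
- salt_shaker: bystander: glass salt shaker with a grey domed top, 44 mm diameter, 90 mm tall, at the back; origin: centre of its underside
- lemon: bystander: lemon, 76 x 56 x 55 mm; origin: centre of its underside
- garlic: bystander: garlic bulb, 53 mm; origin: centre of its underside
- cream_pot: bystander: flat round pot, 67 mm diameter, 24 mm high; origin: centre of its underside
Not all that is in view belongs to the job. Leave any purple or turquoise look-alike of the jar_two alone.

How it is judged:
On the way, in this order (a step that is already met when the one before it is completed fails the run):
1. the dial is turned clockwise to its stop (value of joint dial below 0.09 rad), for 0.2 s.
2. the dial is turned back four clicks (1.2 rad) and left there (value of joint dial between 1.05 and 1.35 rad and contact force between dial and the fingers below 0.5 N), for 0.5 s.
3. with every jar on the ledge, the spoon on its rest and the dial still set, the start lever is pushed over (value of joint start_lever above 0.8 rad and value of joint dial between 1.05 and 1.35 rad and x of jar_one in the frame of ledge between -0.02 and 0.02 m and y of jar_one in the frame of ledge between -0.125 and 0.125 m and z of jar_one in the frame of ledge between 0.074 and 0.09 m and angle between each of jar_one, jar_two, jar_three, jar_four's own z axis and vertical below 0.12 rad and x of jar_two in the frame of ledge between -0.02 and 0.02 m and y of jar_two in the frame of ledge between -0.125 and 0.125 m and z of jar_two in the frame of ledge between 0.074 and 0.09 m and x of jar_three in the frame of ledge between -0.02 and 0.02 m and y of jar_three in the frame of ledge between -0.125 and 0.125 m and z of jar_three in the frame of ledge between 0.074 and 0.09 m and x of jar_four in the frame of ledge between -0.02 and 0.02 m and y of jar_four in the frame of ledge between -0.125 and 0.125 m and z of jar_four in the frame of ledge between 0.074 and 0.09 m and x of teaspoon in the frame of rest_slope between -0.018 and 0.018 m and y of teaspoon in the frame of rest_slope between -0.03 and 0.04 m and z of teaspoon in the frame of rest_slope between -0.006 and 0.02 m and angle between the x axis of teaspoon and the y axis of rest_slope, either way round below 0.25 rad), for 0.2 s.
At the end, for the whole second after the job is handed in: jars present upright (0.12 rad) on the ledge, within 20 mm of its middle line and 125 mm along it; spoon along the sloping board (0.25 rad; 18 mm across, -30 to +40 mm along); dial 1.05 to 1.35 rad from its clockwise stop; lever beyond 0.8 rad; all at rest (all of step 3 and linear speed of each of jar_one, jar_two, jar_three, jar_four, teaspoon below 0.03 m/s); the robot touches nothing.
It fails at once if a spice jar is tipped over (angle between jar_one's own z axis and vertical above 0.7 rad or angle between jar_two's own z axis and vertical above 0.7 rad or angle between jar_three's own z axis and vertical above 0.7 rad or angle between jar_four's own z axis and vertical above 0.7 rad).
It fails at once if the lever is switched on while a jar is not yet on the ledge (value of joint start_lever above 0.6 rad and (z of jar_one in the frame of ledge below 0.06 m or z of jar_two in the frame of ledge below 0.06 m or z of jar_three in the frame of ledge below 0.06 m or z of jar_four in the frame of ledge below 0.06 m)).
It fails at once if a bystander is moved more than 40 mm (distance of salt_shaker from where it was at the start of the episode above 0.04 m or distance of lemon from where it was at the start of the episode above 0.04 m or distance of garlic from where it was at the start of the episode above 0.04 m or distance of cream_pot from where it was at the start of the episode above 0.04 m).
Of jar_one, jar_two, jar_three, jar_four only 2 to 4 are there at a start; the rules pass over those that are not, and their reading is None.
At some moment in a run one of teaspoon may be knocked a few centimetres aside while the robot is not near it.
It also fails if it takes over 210 s, if anything falls off the work surface, if the arm or the gripper's body presses on something with over 40 N, if the wrist force passes 120 N, or if a joint passes its speed limit or range.

## Working session

There is one attempt and no reset: what is moved stays moved. The work goes in short steps, Python scripts to look and compute and a tool call to move; the robot and the scene stay as the last step left them, time stands still between calls to the robot, and variables do not carry over. Pictures are saved under pics/ and viewed, at most 14 in all, crops included, and the job is handed in when it is done.

Besides the shell and the picture viewer there is one more tool, called after "Call:" as name(argument=value, ...) on one line, values as JSON. apply_moves: Moves the arm, as the interface text tells. Its arguments: {"type":"object","properties":{"motion":{"type":"string"},"newtons":{"type":"number"}},"required":["motion"]}

```bash
mkdir -p pics
python3 - <<'E'
from bench import *
import cv2
o=get_obs(); print(o)
for n in("top","side","wrist"):
    p=camera_params(n); print(n,p)
    im=capture(n); cv2.imwrite(f"pics/{n}0.png",im[:,:,::-1])
E
```

```text
{'time': 0.0, 'q': array([ 1.50718797,  0.5018369 , -0.42677737,  1.55147993,  0.22083584,
        1.13830498, -0.21029938]), 'joint_vel': array([ 0.00031666,  0.00017224, -0.00036379, -0.00091962, -0.00063426,
        0.00018406, -0.00178994]), 'tau': array([ 3.61118828e-04, -5.66583645e+01, -5.81583068e+00, -2.79115105e+01,
       -6.85668178e-02,  3.09406884e-02,  1.81024648e-04]), 'ee_pos': array([ 0.20837278, -0.61493739,  0.22567156]), 'orientation': array([ 9.86673505e-01,  1.62709642e-01, -1.49738290e-04, -9.71347035e-04]), 'ft_force': array([-0.41769616,  1.198066  ,  0.62249696]), 'moment': array([-0.03713812,  0.00897935, -0.01982438]), 'gripper_force': 0.0, 'width': 0.09195850365714815}
top {'intrinsics': array([[440.73637787,   0.        , 318.91539944],
       [  0.        , 440.73637787, 204.92378343],
       [  0.        ,   0.        ,   1.        ]]), 'R': array([[-1.37831875e-02, -9.99905007e-01, -3.00452630e-05],
       [-9.97451644e-01,  1.37514727e-02, -7.00079673e-02],
       [ 7.00017302e-02, -9.34964243e-04, -9.97546432e-01]]), 't': array([-0.014485  ,  0.56893335,  1.27496016])}
side {'intrinsics': array([[492.18545305,   0.        , 323.58984286],
       [  0.        , 492.18545305, 203.69298122],
       [  0.        ,   0.        ,   1.        ]]), 'R': array([[ 0.98218798, -0.18774879, -0.00756041],
       [-0.12306195, -0.61233733, -0.78096015],
       [ 0.1419948 ,  0.76798007, -0.6245351 ]]), 't': array([-0.55200101,  0.15013768,  1.59180103])}
wrist {'intrinsics': array([[283.74604068,   0.        , 316.64092846],
       [  0.        , 283.74604068, 196.1033201 ],
       [  0.        ,   0.        ,   1.        ]]), 'R': array([[ 3.21187962e-01, -9.47015170e-01, -7.48608636e-04],
       [-9.16448566e-01, -3.11020070e-01,  2.51770813e-01],
       [-2.38663612e-01, -8.01796930e-02, -9.67786597e-01]]), 't': array([-0.64993342, -0.03188105,  0.38916146])}
```

View pics/top0.png

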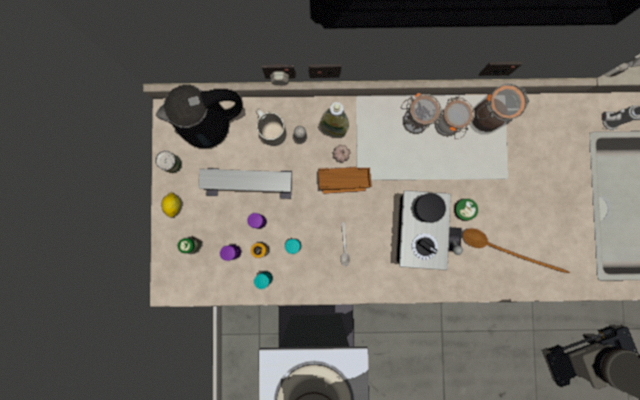

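View pics/side0.png

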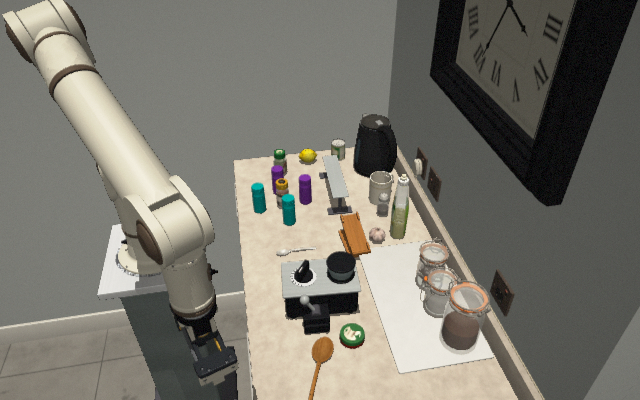

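```bash
cat > h.py <<'E'
from bench import *
import numpy as np, cv2
from scipy.spatial.transform import Rotation as Ro
def ray(n,uv,z,p=None):
    p=p or camera_params(n); K,R,t=p["intrinsics"],p["R"],p["t"]
    c=-R.T@t; d=R.T@np.linalg.solve(K,[uv[0],uv[1],1.]); return c+d*(z-c[2])/d[2]
def proj(n,X,p=None):
    p=p or camera_params(n); q=p["intrinsics"]@(p["R"]@np.array(X,float)+p["t"]); return q[:2]/q[2]
def tri(uv1,uv2,n1="top",n2="side"):
    A=[];b=[]
    for n,uv in((n1,uv1),(n2,uv2)):
        p=camera_params(n);R,t=p["R"],p["t"];c=-R.T@t
        d=R.T@np.linalg.solve(p["intrinsics"],[*uv,1.]);d/=np.linalg.norm(d)
        P=np.eye(3)-np.outer(d,d);A.append(P);b.append(P@c)
    return np.linalg.lstsq(np.vstack(A),np.hstack(b),rcond=None)[0]
def blobs(im,lo,hi,box,mina=15):
    h=cv2.cvtColor(im,cv2.COLOR_RGB2HSV);m=cv2.inRange(h,np.array(lo),np.array(hi))
    k=np.zeros_like(m);x0,y0,x1,y1=box;k[y0:y1,x0:x1]=m[y0:y1,x0:x1]
    n,l,s,c=cv2.connectedComponentsWithStats(k);return [(c[i].round(1),s[i]) for i in range(1,n) if s[i][4]>=mina],k
E
python3 - <<'E'
import cv2
a=cv2.imread("pics/top0.png")
c=cv2.resize(a[140:300,150:380],None,fx=3.4,fy=3.4,interpolation=cv2.INTER_CUBIC)
cv2.imwrite("pics/c1.png",c)
b=cv2.imread("pics/side0.png")
l=cv2.resize(b[140:340,235:400],None,fx=2.4,fy=2.4,interpolation=cv2.INTER_CUBIC)
r=cv2.resize(a[180:280,390:490],None,fx=4,fy=4,interpolation=cv2.INTER_CUBIC)
import numpy as np
o=np.zeros((480,800,3),np.uint8);o[:480,:396]=l;o[:400,400:800]=r
cv2.imwrite("pics/c2.png",o)
E
```

```text
(no output)
```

View pics/c1.png

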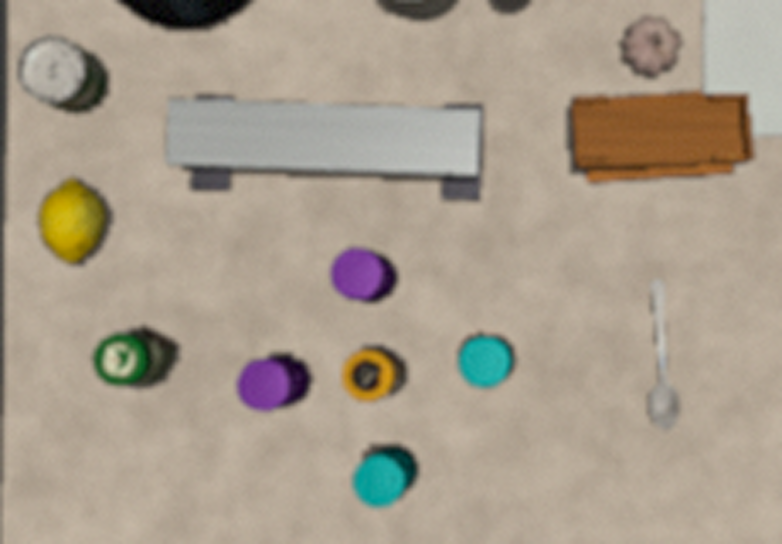

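View pics/c2.png

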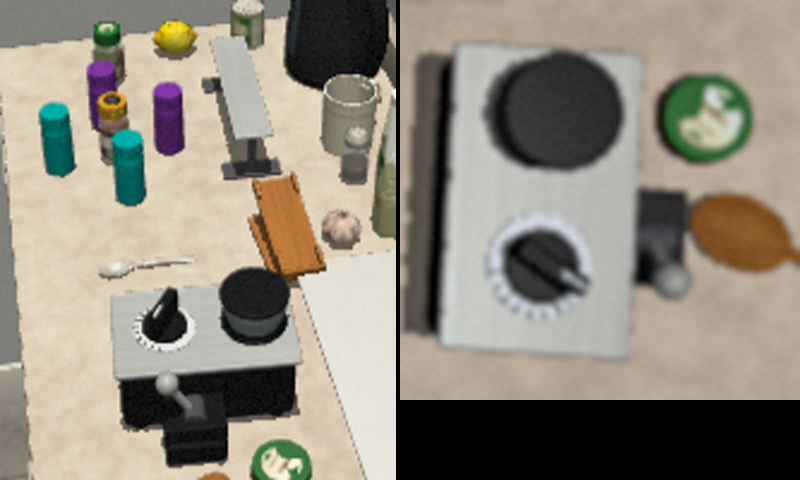

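Run:
```python
from h import *
np.set_printoptions(precision=4,suppress=True)
T=cv2.imread("pics/top0.png")[:,:,::-1].copy();S=cv2.imread("pics/side0.png")[:,:,::-1].copy()
f=lambda u,v:(u/3.4+150-.35,v/3.4+140-.35)
print("ledge",[ray("top",f(*p),.08)[:2] for p in((167,97),(483,105),(480,176),(167,165))])
print("rest",[ray("top",f(*p),.045)[:2] for p in((572,97),(748,95),(750,160),(572,170))])
print("spoon",[ray("top",f(*p),.005)[:2] for p in((658,282),(664,425))])
print("jar1 cap",ray("top",f(121,359),.1),"jar2",ray("top",f(369,374),.106))
print("neigh",[ray("top",f(*p),.106)[:2] for p in((361,274),(267,383),(486,361),(380,479))])
g=lambda u,v:((u-400)/4+390-.4,v/4+180-.4)
print("dial",ray("top",g(541,265),.117),"hopper",ray("top",g(561,108),.156),"lever",ray("top",g(670,282),.115))
print("grinder",[ray("top",g(*p),.106)[:2] for p in((457,42),(643,54),(630,357),(441,346))])
print("garlic",ray("top",f(650,46),.03),"lemon",ray("top",f(73,222),.03),"salt",ray("top",f(55,70),.085),"pot",ray("top",g(706,117),.024))
s=lambda u,v:(u/2.4+235-.3,v/2.4+140-.3)
print("tri lever",tri(g(670,282),s(167,383)),"green",tri(f(121,359),s(107,30)),"mustard",tri(f(369,374),s(112,98)))
print("rest tri far",tri(f(572,97),s(290,175)),"near",tri(f(748,95),s(322,265)))
```

```text
ledge [array([0.6729, 0.3148]), array([0.6626, 0.053 ]), array([0.6036, 0.0561]), array([0.6163, 0.3145])]
rest [array([ 0.6737, -0.0208]), array([ 0.6733, -0.1708]), array([ 0.6176, -0.1713]), array([ 0.6112, -0.0199])]
spoon [array([ 0.5163, -0.0935]), array([ 0.3924, -0.0965])]
jar1 cap [0.4575 0.3453 0.1   ] jar2 [0.4428 0.1448 0.106 ]
neigh [array([0.523 , 0.1509]), array([0.4368, 0.2265]), array([0.4519, 0.051 ]), array([0.3594, 0.1364])]
dial [ 0.4472 -0.3067  0.117 ] hopper [ 0.5507 -0.3136  0.156 ] lever [ 0.4345 -0.3939  0.115 ]
grinder [array([ 0.6003, -0.2563]), array([ 0.5902, -0.3838]), array([ 0.3839, -0.3678]), array([ 0.3931, -0.2397])]
garlic [ 0.7195 -0.0888  0.03  ] lemon [0.5739 0.4085 0.03  ] salt [0.6959 0.4062 0.085 ] pot [ 0.5509 -0.4529  0.024 ]
tri lever [ 0.4354 -0.3942  0.1145] green [0.4579 0.3458 0.0983] mustard [0.4427 0.1441 0.1117]
rest tri far [ 0.6684 -0.0205  0.0656] near [ 0.6739 -0.1718  0.0357]
```

Candidates: green-capped jar (187,245) vs the cream pot (466,209); mustard jar (259,250) vs purple (256,221),(229,253) and turquoise (292,246),(262,281). No black or second mustard cap is visible. By the description I choose green (187,245) and mustard (259,250), and the crop confirms both. The teaspoon is at (344,245), not the wooden spoon. The dial comes first.

Call:
apply_moves(motion="91 26 34 8 0 0 0.07;91 26 34 8 0 0 0.07;91 26 34 8 0 0 0.07;91 26 34 8 0 0 0.07;91 26 34 8 0 0 0.07;91 26 34 8 0 0 0.07;91 26 34 8 0 0 0.07;91 26 34 8 0 0 0.07;91 26 34 8 0 0 0.07;91 0 0 0 0 0 0;91 0 0 0 0 0 0")

```text
time: 1.25
ee_pos: [0.4433, -0.3085, 0.2989]
orientation: [0.887, 0.462, -0.0, 0.0]
ft_force: [0.1, -1.1, -1.4]
width: 0.0913
gripper_force: 0.0
```

```bash
cat >> h.py <<'E'
def st():
    o=get_obs();R=Ro.from_quat(o["orientation"]).as_matrix()
    print("t",round(o["time"],1),"pos",o["ee_pos"].round(4),"yaw x",round(np.degrees(np.arctan2(R[1,0],R[0,0])),1),"z",R[:,2].round(3),"q",o["q"].round(2),"w",round(o["width"],4),"F",o["ft_force"].round(1));return o,R
E
python3 - <<'E'
from h import *
st(); p=camera_params("wrist"); im=capture("wrist"); cv2.imwrite("pics/w1.png",im[:,:,::-1])
print(proj("wrist",[.447,-.307,.15],p), -p["R"].T@p["t"])
E
```

```text
t 1.2 pos [ 0.4433 -0.3085  0.2989] yaw x 55.0 z [ 0. -0. -1.] q [ 1.17  0.28 -0.73  1.73  0.2   1.21 -0.23] w 0.0913 F [ 0.1 -1.1 -1.4]
[317.95503563 181.61465917] [ 0.48202919 -0.25373748  0.45722742]
```

View pics/w1.png

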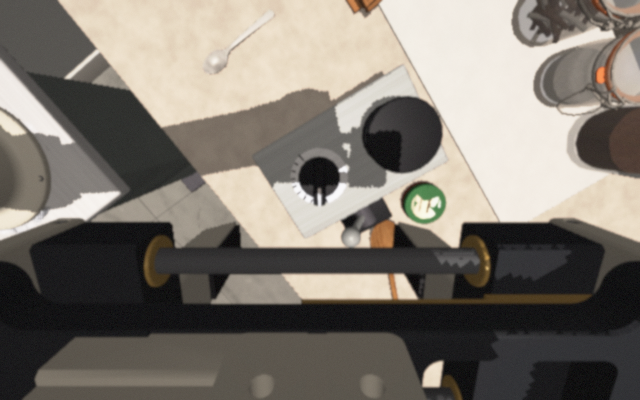

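The dial disc centre is at (320,178), with its white pointer straight down to (320,203). So the bar already lies along the tool x axis, which puts the dial at about 2.4.

Run:
```python
from h import *
im=cv2.imread("pics/w1.png")[150:220,270:370]
p=camera_params("wrist")
print([ray("wrist",u,.117,p) for u in((319,178),(321,178))],ray("wrist",(401,134),.156,p),ray("wrist",(351,237),.115,p), ray("wrist",(320,203),.15,p))
cv2.imwrite("pics/w1c.png",cv2.resize(im,None,fx=6,fy=6,interpolation=cv2.INTER_CUBIC))
```

```text
[array([ 0.44560975, -0.31110558,  0.117     ]), array([ 0.44759963, -0.31250876,  0.117     ])] [ 0.54579252 -0.31572506  0.156     ] [ 0.43464959 -0.39882724  0.115     ] [ 0.43356512 -0.32973085  0.15      ]
```

View pics/w1c.png

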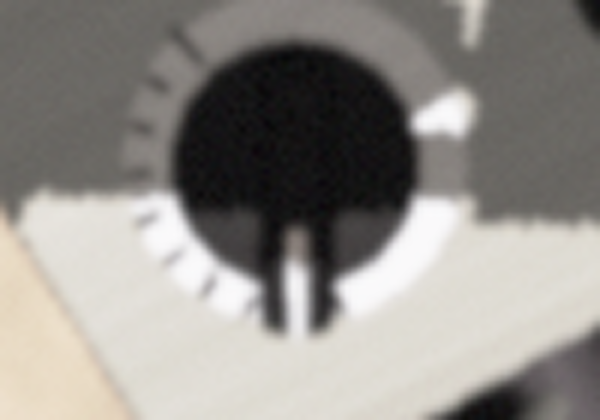

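Call:
apply_moves(motion="50 3 -1 -44 0 0 0;50 0 0 -44 0 0 0;50 0 0 -44 0 0 0;50 0 0 -44 0 0 0;50 0 0 0 0 0 0;0 0 0 0 0 0 0;0 0 0 0 0 0 0;0 0 0 0 0 0 0;0 0 0 0 0 0 0;0 0 0 0 0 0 0", newtons=15)

```text
time: 2.3
ee_pos: [0.4459, -0.311, 0.1236]
orientation: [0.888, 0.46, 0.0, 0.001]
ft_force: [-0.0, 0.3, 0.3]
width: 0.0154
gripper_force: 0.0
```

```bash
python3 -c "
from h import *
o,R=st();print(o['gripper_force'],o['moment'])"
```

```text
t 2.3 pos [ 0.4459 -0.311   0.1236] yaw x 54.8 z [ 0.001 -0.001 -1.   ] q [ 1.07  0.49 -0.65  1.9   0.38  0.87 -0.38] w 0.0154 F [-0.   0.3  0.3]
0.0007379404632956721 [-0.08628397 -0.06619643  0.0304926 ]
```

Call:
apply_moves(motion="0 0 0 0 0 0 0;0 0 0 0 0 0 0;0 0 0 0 0 0 -0.12;0 0 0 0 0 0 -0.12;0 0 0 0 0 0 -0.12;0 0 0 0 0 0 -0.12;0 0 0 0 0 0 -0.12;0 0 0 0 0 0 -0.12;0 0 0 0 0 0 -0.12;0 0 0 0 0 0 -0.12;0 0 0 0 0 0 -0.12;0 0 0 0 0 0 -0.12;0 0 0 0 0 0 0")

```text
time: 3.6
ee_pos: [0.4444, -0.3081, 0.1235]
orientation: [0.993, -0.122, -0.002, -0.001]
ft_force: [-6.0, 7.0, 10.8]
width: 0.0138
gripper_force: 15.0
```

```bash
python3 -c "
from h import *
o,R=st();print(o['gripper_force'],o['moment'])"
```

```text
t 3.6 pos [ 0.4444 -0.3081  0.1235] yaw x -14.0 z [-0.004  0.002 -1.   ] q [ 0.86  0.43 -0.38  1.91  0.21  0.84 -1.44] w 0.0138 F [-6.   7.  10.8]
14.985843747854233 [1.5104657  1.33779246 0.02151966]
```

Call:
apply_moves(motion="50 0 0 0 0 0 0;50 0 0 0 0 0 0;50 0 0 30 0 0 0;50 0 0 30 0 0 0.14;50 0 0 0 0 0 0.14;50 0 0 0 0 0 0.14;50 0 0 0 0 0 0.14;50 0 0 0 0 0 0.14;50 0 0 0 0 0 0.14;50 0 0 0 0 0 0.14;50 0 0 0 0 0 0.14;50 0 0 0 0 0 0.14;50 0 0 0 0 0 0.14;50 0 0 0 0 0 0.14;50 0 0 0 0 0 0.14;50 0 0 0 0 0 0.14;50 0 0 0 0 0 0.14;50 0 0 0 0 0 0.14;50 0 0 0 0 0 0.14;50 0 0 0 0 0 0.14")

```text
time: 5.6
ee_pos: [0.4457, -0.3111, 0.1828]
orientation: [0.479, 0.878, -0.0, 0.0]
ft_force: [0.5, -0.2, 0.3]
width: 0.05
gripper_force: 0.0
```

Call:
apply_moves(motion="50 0 0 0 0 0 0.14;50 0 0 0 0 0 0.14;50 0 0 0 0 0 0.14;50 0 0 0 0 0 0.14;50 0 0 0 0 0 0.14;50 0 0 0 0 0 0.04;50 0 0 0 0 0 0;50 0 0 0 0 0 0")

```text
time: 6.4
ee_pos: [0.4456, -0.311, 0.1827]
orientation: [0.133, 0.991, 0.0, 0.0]
ft_force: [-0.5, -0.3, -0.7]
width: 0.0503
gripper_force: 0.0
```

Run:
```python
from h import *
st(); p=camera_params("wrist"); im=capture("wrist")
print(proj("wrist",[.4455,-.310,.15],p)); u=proj("wrist",[.4455,-.310,.117],p).astype(int);print(u)
c=im[u[1]-50:u[1]+50,u[0]-65:u[0]+65]
cv2.imwrite("pics/w2c.png",cv2.resize(c[:,:,::-1],None,fx=5,fy=5,interpolation=cv2.INTER_CUBIC))
```

```text
t 6.4 pos [ 0.4456 -0.311   0.1827] yaw x 164.7 z [ 0.  0. -1.] q [ 1.37  0.55 -1.06  1.85  0.55  1.07  1.4 ] w 0.0503 F [-0.5 -0.3 -0.7]
[318.8516032  219.32477865]
[318 206]
```

View pics/w2c.png

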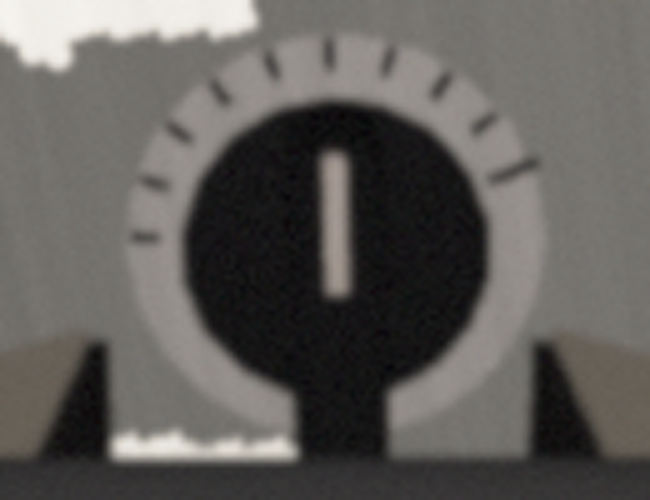

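Run:
```python
from h import *
print(ray("wrist",(320.4,204),.117),ray("wrist",(320.2,191),.15),proj("wrist",[.4455,-.311,.117]))
```

```text
[ 0.44425721 -0.30803621  0.117     ] [ 0.42576164 -0.30361784  0.15      ] [317.31927559 206.30542791]
```

Pointer is on the fourth tick after the long one (1.2), so the pointer reading is good. The dial axis is at (0.444,-0.308).

Call:
apply_moves(motion="50 -1 3 -30 0 0 0;50 0 0 -29 0 0 0;50 0 0 0 0 0 0;0 0 0 0 0 0 0;0 0 0 0 0 0 0;0 0 0 0 0 0 0;0 0 0 0 0 0 0;0 0 0 0 0 0 0;0 0 0 0 0 0 0;0 0 0 0 0 0 0")

```text
time: 7.45
ee_pos: [0.4449, -0.308, 0.1243]
orientation: [0.132, 0.991, -0.0, 0.0]
ft_force: [-2.1, 0.7, 6.0]
width: 0.0141
gripper_force: 14.9
```

Call:
apply_moves(motion="0 0 0 0 0 0 -0.12;0 0 0 0 0 0 -0.12;0 0 0 0 0 0 -0.12;0 0 0 0 0 0 -0.12;0 0 0 0 0 0 -0.12;0 0 0 0 0 0 -0.12;0 0 0 0 0 0 -0.12;0 0 0 0 0 0 -0.12;0 0 0 0 0 0 -0.12;0 0 0 0 0 0 -0.12;0 0 0 0 0 0 -0.05;0 0 0 0 0 0 -0.03;0 0 0 0 0 0 0;0 0 0 0 0 0 0;0 0 0 0 0 0 0")

```text
time: 8.95
ee_pos: [0.4464, -0.3065, 0.1243]
orientation: [0.697, 0.717, 0.001, 0.001]
ft_force: [3.6, 4.2, 3.9]
width: 0.0152
gripper_force: 16.3
```

```bash
python3 -c "
from h import *
o,R=st();print(o['gripper_force'],o['moment'])"
```

```text
t 8.9 pos [ 0.4464 -0.3065  0.1243] yaw x 91.7 z [ 0.003  0.001 -1.   ] q [ 1.11  0.5  -0.7   1.91  0.41  0.88  0.23] w 0.0152 F [3.6 4.2 3.9]
16.277390483301133 [ 0.86078343 -0.97581336  0.43943722]
```

Call:
apply_moves(motion="0 0 0 0 0 0 0.12;0 0 0 0 0 0 0.12;0 0 0 0 0 0 0.12;0 0 0 0 0 0 0.12;0 0 0 0 0 0 0.12;0 0 0 0 0 0 0.12;0 0 0 0 0 0 0.12;0 0 0 0 0 0 0.12;0 0 0 0 0 0 0.12;0 0 0 0 0 0 0.12;0 0 0 0 0 0 0.11;0 0 0 0 0 0 0;0 0 0 0 0 0 0;50 0 0 0 0 0 0;50 0 0 0 0 0 0;50 0 0 0 0 0 0;50 0 0 30 0 0 0;50 0 0 30 0 0 0;50 0 0 0 0 0 0;50 0 0 0 0 0 0")

```text
time: 10.95
ee_pos: [0.4444, -0.3081, 0.1838]
orientation: [0.117, 0.993, -0.001, 0.0]
ft_force: [-0.6, -0.9, -0.1]
width: 0.0493
gripper_force: 0.0
```

Run:
```python
from h import *
st(); p=camera_params("wrist"); im=capture("wrist")
u=proj("wrist",[.4445,-.308,.117],p).astype(int);print(u)
c=im[u[1]-50:u[1]+50,u[0]-65:u[0]+65]
cv2.imwrite("pics/w3c.png",cv2.resize(c[:,:,::-1],None,fx=4,fy=4,interpolation=cv2.INTER_CUBIC))
```

```text
t 10.9 pos [ 0.4444 -0.3081  0.1838] yaw x 166.5 z [-0.    -0.001 -1.   ] q [ 1.37  0.55 -1.07  1.86  0.55  1.07  1.42] w 0.0493 F [-0.6 -0.9 -0.1]
[317 206]
```

View pics/w3c.png

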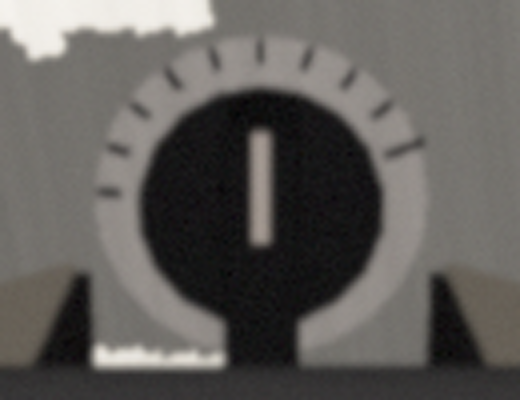

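Dial stands on the fourth click. Next the mustard jar.

Call:
apply_moves(motion="60 0 45 7 0 0 -0.055;60 0 45 7 0 0 -0.055;60 0 45 7 0 0 -0.055;60 0 45 7 0 0 -0.055;60 0 45 7 0 0 -0.055;60 0 45 7 0 0 -0.055;60 0 45 7 0 0 -0.055;60 0 45 7 0 0 -0.055;60 0 45 7 0 0 -0.055;60 -1 47 3 0 0 -0.055;60 0 0 0 0 0 0;60 0 0 0 0 0 0")

```text
time: 12.2
ee_pos: [0.4425, 0.1457, 0.2488]
orientation: [0.38, 0.925, -0.0, -0.001]
ft_force: [1.1, -0.8, 0.6]
width: 0.0597
gripper_force: 0.0
```

Run:
```python
from h import *
st(); p=camera_params("wrist"); im=capture("wrist"); cv2.imwrite("pics/w4.png",im[:,:,::-1])
print(proj("wrist",[.4428,.1445,.106],p),proj("wrist",[.4575,.3453,.1],p),proj("wrist",[.639,.185,.08],p))
```

```text
t 12.2 pos [0.4425 0.1457 0.2488] yaw x 135.3 z [-0.002 -0.    -1.   ] q [ 0.64  0.28 -1.16  1.95  0.29  1.09  0.14] w 0.0597 F [ 1.1 -0.8  0.6]
[316.66782214 186.78844376] [471.14835557  56.86792695] [447.4976896  267.39318783]
```

View pics/w4.png

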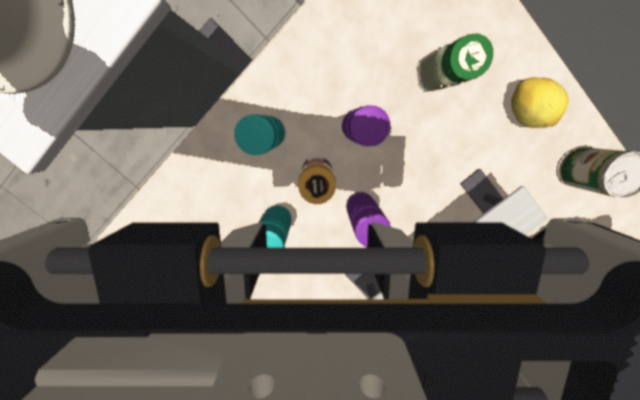

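The mustard cap is at (317,184), within 3 px of the prediction. The green cap is at (469,57), which also agrees. Descending on the mustard jar.

Call:
apply_moves(motion="62 0 0 -40 0 0 0;62 0 0 -40 0 0 0;62 0 0 -40 0 0 0;62 0 0 -40 0 0 0;62 0 0 -34 0 0 0;62 0 0 0 0 0 0;30 0 0 0 0 0 0;30 0 0 0 0 0 0;30 0 0 0 0 0 0;30 0 0 0 0 0 0;30 0 0 0 0 0 0", newtons=15)

```text
time: 13.35
ee_pos: [0.4451, 0.1444, 0.0573]
orientation: [0.383, 0.924, 0.0, 0.001]
ft_force: [-0.7, -2.2, 8.3]
width: 0.0425
gripper_force: 14.9
```

```bash
python3 -c "
from h import *
o,R=st();print(o['gripper_force'],o['moment'])"
```

```text
t 13.3 pos [0.4451 0.1444 0.0573] yaw x 135.0 z [ 0.003 -0.    -1.   ] q [ 0.35  0.58 -0.88  2.11  0.67  0.75 -0.17] w 0.0425 F [-0.7 -2.2  8.3]
14.94592085829936 [-0.19842673  0.00598626  0.03038435]
```

Call:
apply_moves(motion="30 0 0 35 0 0 0;30 0 0 35 0 0 0;30 0 0 35 0 0 0;30 0 0 35 0 0 0;30 32 -3 0 0 0 0;30 32 -3 0 0 0 0;30 32 -3 0 0 0 0;30 32 -3 0 0 0 0;30 32 -2 0 0 0 0;30 31 -1 0 0 0 0;30 0 0 0 0 0 0;30 0 0 0 0 0 0")

```text
time: 14.55
ee_pos: [0.6343, 0.1296, 0.1956]
orientation: [0.382, 0.924, 0.0, -0.001]
ft_force: [-0.8, 0.3, -1.0]
width: 0.0424
gripper_force: 15.0
```

Run:
```python
from h import *
o,R=st();print(o['gripper_force'])
im=capture("side");im2=capture("top")
o=np.zeros((400,800,3),np.uint8)
a=im[90:240,235:435];b=im2[130:280,140:340]
o[:300,:400]=cv2.resize(a,None,fx=2,fy=2,interpolation=cv2.INTER_CUBIC);o[:300,400:]=cv2.resize(b,None,fx=2,fy=2,interpolation=cv2.INTER_CUBIC)
cv2.imwrite("pics/m5.png",o[:300,:,::-1])
```

```text
t 14.6 pos [0.6343 0.1296 0.1956] yaw x 135.0 z [-0.001  0.001 -1.   ] q [ 0.38  0.67 -0.93  1.58  0.57  1.19  0.12] w 0.0424 F [-0.8  0.3 -1. ]
14.953571304213256
```

View pics/m5.png

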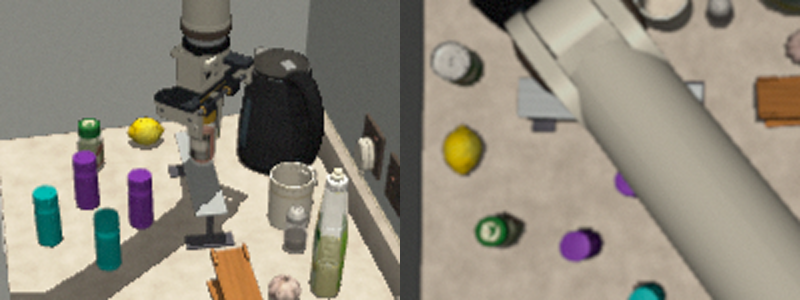

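Call:
apply_moves(motion="30 2 0 -30 0 0 0;30 0 0 -20 0 0 0;30 0 0 -5 0 0 0;30 0 0 -3 0 0 0;30 0 0 -2 0 0 0;30 0 0 0 0 0 0;30 0 0 0 0 0 0")

```text
time: 15.35
ee_pos: [0.6372, 0.1298, 0.1374]
orientation: [0.382, 0.924, 0.0, 0.001]
ft_force: [-1.9, -0.9, 6.0]
width: 0.0421
gripper_force: 15.0
```

Call:
apply_moves(motion="46 0 0 0 0 0 0;50 0 0 0 0 0 0;60 0 0 0 0 0 0;62 0 0 0 0 0 0;62 0 0 20 0 0 0;62 0 0 35 0 0 0;62 0 0 45 0 0 0;62 -30 36 0 0 0 0;62 -30 36 0 0 0 0;62 -30 36 0 0 0 0;62 -30 36 0 0 0 0;62 -30 36 0 0 0 0;62 -29 36 0 0 0 0;62 0 0 0 0 0 0;62 0 0 0 0 0 0")

```text
time: 16.85
ee_pos: [0.4565, 0.3469, 0.236]
orientation: [0.381, 0.925, 0.0, 0.0]
ft_force: [0.4, -0.8, -0.2]
width: 0.0618
gripper_force: 0.0
```

Run:
```python
from h import *
np.set_printoptions(precision=4,suppress=True)
st(); p=camera_params("wrist"); im=capture("wrist"); cv2.imwrite("pics/w6.png",im[:,:,::-1])
u=proj("wrist",[.4577,.3455,.1],p);print("pred",u)
b,m=blobs(im,(45,90,20),(90,255,255),(int(u[0])-50,int(u[1])-50,int(u[0])+50,int(u[1])+50),60)
for c,s in b: print(c,s)
u=proj("wrist",[.637,.13,.186],p);print("pred must",u)
T=capture("top");S=capture("side")
for n,im,bx in(("top",T,(190,150,300,215)),("side",S,(310,110,360,215))):
    for c,s in blobs(im,(12,120,60),(26,255,255),bx,8)[0]: print(n,c,s)
    print(proj(n,[.637,.13,.186]))
```

```text
t 16.9 pos [0.4565 0.3469 0.236 ] yaw x 135.3 z [ 0.001  0.    -1.   ] q [ 0.07  0.51 -1.03  1.73  0.47  1.17 -0.3 ] w 0.0618 F [ 0.4 -0.8 -0.2]
pred [316.9269 188.7066]
[317. 184.] [298 166  38  40 622]
pred must [290.5937 474.0456]
top [259.3 177. ] [251 169  18  17 175]
[259.3447 174.731 ]
side [312.7 155.3] [310 149   7  13  43]
side [336.5 160.7] [331 155  12  12 115]
side [354.9 213.5] [351 212   7   3  11]
[337.7236 158.4562]
```

Call:
apply_moves(motion="64 0 0 -40 0 0 0;64 0 0 -40 0 0 0;64 0 0 -40 0 0 0;64 0 0 -40 0 0 0;64 0 0 -23 0 0 0;64 0 0 0 0 0 0;30 0 0 0 0 0 0;30 0 0 0 0 0 0;30 0 0 0 0 0 0;30 0 0 0 0 0 0;30 0 0 0 0 0 0")

```text
time: 18.1
ee_pos: [0.4589, 0.346, 0.0544]
orientation: [0.382, 0.924, 0.001, 0.001]
ft_force: [1.0, -1.9, 7.5]
width: 0.0457
gripper_force: 15.0
```

Call:
apply_moves(motion="30 0 0 0 0 0 0;30 0 0 35 0 0 0;30 0 0 35 0 0 0;30 0 0 35 0 0 0;30 0 0 35 0 0 0;30 36 -23 0 0 0 0;30 36 -23 0 0 0 0;30 36 -23 0 0 0 0;30 36 -23 0 0 0 0;30 37 -24 0 0 0 0;30 0 0 0 0 0 0;30 0 0 0 0 0 0")

```text
time: 19.3
ee_pos: [0.6393, 0.2278, 0.1921]
orientation: [0.384, 0.923, -0.0, -0.0]
ft_force: [-1.3, 1.0, -0.9]
width: 0.0462
gripper_force: 15.0
```

```bash
python3 -c "
from h import *
o,R=st();print(o['gripper_force'])"
```

```text
t 19.3 pos [0.6393 0.2278 0.1921] yaw x 134.8 z [-0.001 -0.    -1.   ] q [ 0.2   0.72 -0.91  1.49  0.59  1.22 -0.02] w 0.0462 F [-1.3  1.  -0.9]
14.991870992816985
```

Call:
apply_moves(motion="30 2 2 -30 0 0 0;30 0 0 -20 0 0 0;30 0 0 -5 0 0 0;30 0 0 -3 0 0 0;30 0 0 -2 0 0 0;30 0 0 0 0 0 0;30 0 0 0 0 0 0")

```text
time: 20.0
ee_pos: [0.6409, 0.2323, 0.1346]
orientation: [0.382, 0.924, 0.001, 0.001]
ft_force: [-1.7, -0.3, 4.2]
width: 0.0458
gripper_force: 15.0
```

Call:
apply_moves(motion="50 0 0 0 0 0 0;54 0 0 0 0 0 0;64 0 0 0 0 0 0;66 0 0 0 0 0 0;66 0 0 20 0 0 0;66 0 0 35 0 0 0;66 0 0 50 0 0 0;60 -21 -36 0 0 0 0.09;60 -21 -36 0 0 0 0.09;60 -21 -36 0 0 0 0.09;60 -21 -36 0 0 0 0.09;60 -21 -36 0 0 0 0.09;60 -21 -36 0 0 0 0.09;60 -21 -36 0 0 0 0.09;60 -21 -36 0 0 0 0.09;60 -19 -39 0 0 0 0.07;60 0 0 0 0 0 0;60 0 0 0 0 0 0")

```text
time: 21.8
ee_pos: [0.4536, -0.0975, 0.2386]
orientation: [-0.0, 1.0, -0.0, 0.0]
ft_force: [0.1, -0.1, 0.1]
width: 0.0597
gripper_force: 0.0
```

Run:
```python
from h import *
np.set_printoptions(precision=4,suppress=True)
st(); p=camera_params("wrist"); im=capture("wrist"); cv2.imwrite("pics/w7.png",im[:,:,::-1])
for X in([.5163,-.0935,.005],[.3924,-.0965,.005],[.644,-.096,.045]): print(proj("wrist",X,p))
T=capture("top");S=capture("side")
print([ (c,s) for c,s in blobs(T,(45,80,20),(90,255,255),(190,150,300,215),8)[0]],proj("top",[.64,.233,.18]),proj("top",[.637,.13,.186]))
cv2.imwrite("pics/s7.png",S[:,:,::-1])
a=cv2.resize(im,(400,250));b=cv2.resize(S[90:240,235:435],(400,300));o=np.zeros((550,400,3),np.uint8)
o[:250]=a;o[250:]=b;cv2.imwrite("pics/m7.png",o[:,:,::-1])
```

```text
t 21.8 pos [ 0.4536 -0.0975  0.2386] yaw x -180.0 z [ 0.001 -0.001 -1.   ] q [ 1.3   0.43 -1.39  1.97  0.47  1.14  1.28] w 0.0597 F [ 0.1 -0.1  0.1]
[320.1457 214.5296]
[318.2149 126.733 ]
[318.3885 308.2656]
[(array([221. , 175.7]), array([212, 168,  17,  16, 141], dtype=int32))] [219.8298 174.4457] [259.3447 174.731 ]
```

View pics/m7.png

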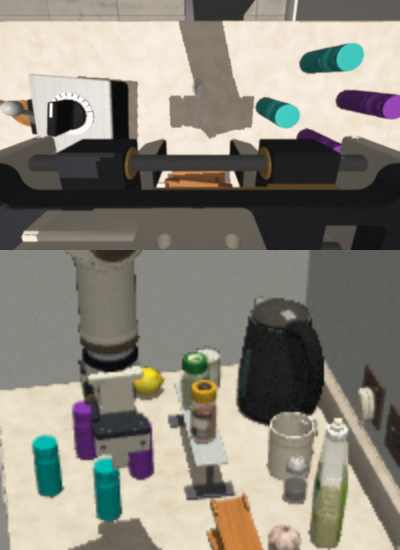

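Both jars stand on the ledge. The spoon is in the gripper's shadow, so I'll take a close crop.

Run:
```python
import cv2
a=cv2.imread("pics/w7.png")[100:240,250:390]
a=cv2.convertScaleAbs(a,alpha=1.4)
cv2.imwrite("pics/w7c.png",cv2.resize(a,None,fx=4,fy=4,interpolation=cv2.INTER_CUBIC))
```

```text
(no output)
```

View pics/w7c.png

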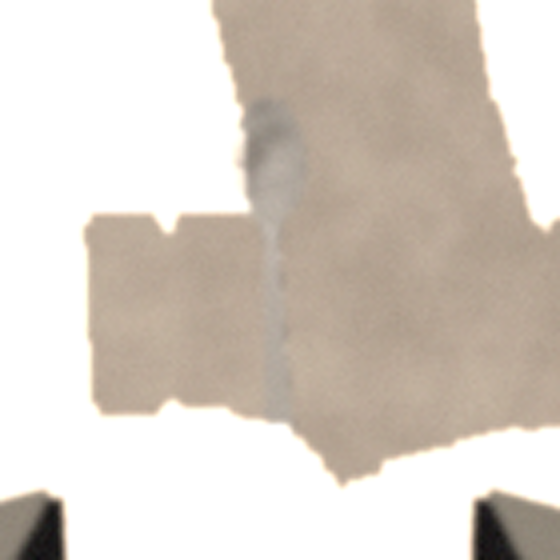

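Call:
apply_moves(motion="42 -2 2 -45 0 0 0;42 0 0 -45 0 0 0;42 0 0 -45 0 0 0;42 0 0 -45 0 0 0;42 0 0 -35 0 0 0;42 0 0 -11 0 0 0;42 0 0 0 0 0 0;42 0 0 0 0 0 0", newtons=8)

```text
time: 22.75
ee_pos: [0.4533, -0.0925, 0.0131]
orientation: [-0.004, 1.0, -0.0, 0.001]
ft_force: [0.5, -0.0, -0.0]
width: 0.0419
gripper_force: 0.0
```

Run:
```python
from h import *
st(); p=camera_params("wrist"); im=capture("wrist")
print(proj("wrist",[.45,-.095,.008],p),proj("wrist",[.392,-.0965,.005],p))
a=cv2.convertScaleAbs(im[60:300,160:480],alpha=1.3)
cv2.imwrite("pics/w8c.png",cv2.resize(a[:,:,::-1],None,fx=2,fy=2,interpolation=cv2.INTER_CUBIC))
```

```text
t 22.8 pos [ 0.4533 -0.0925  0.0131] yaw x -179.6 z [ 0.002 -0.    -1.   ] q [ 0.91  0.72 -0.94  2.13  0.9   0.75  0.94] w 0.0419 F [ 0.5 -0.  -0. ]
[313.81361738 230.10539334] [311.73950164 133.33166979]
```

View pics/w8c.png

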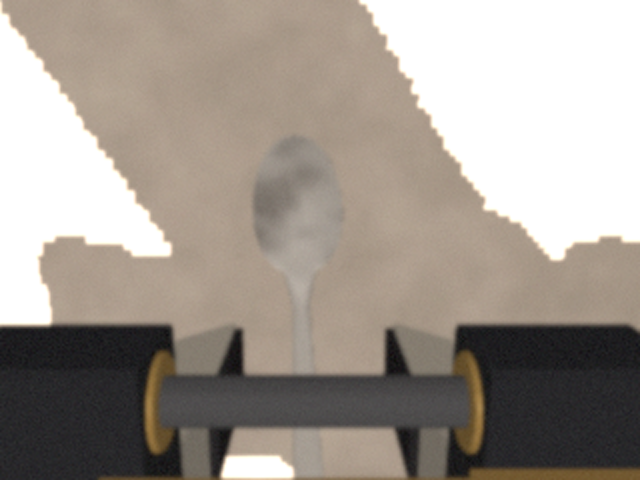

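Call:
apply_moves(motion="42 -2 -4 -5 0 0 0;42 0 0 -5 0 0 0;42 0 0 0 0 0 0;42 0 0 0 0 0 0")

```text
time: 23.2
ee_pos: [0.4496, -0.0979, 0.0019]
orientation: [-0.002, 1.0, -0.0, 0.0]
ft_force: [-0.6, 0.2, 0.3]
width: 0.042
gripper_force: 0.0
```

Call:
apply_moves(motion="5 0 0 0 0 0 0;5 0 0 0 0 0 0;5 0 0 0 0 0 0;5 0 0 0 0 0 0;5 0 0 0 0 0 0;5 0 0 0 0 0 0", newtons=10)

```text
time: 23.8
ee_pos: [0.4497, -0.0975, 0.0018]
orientation: [-0.003, 1.0, 0.0, 0.0]
ft_force: [0.2, 0.8, 1.3]
width: 0.0195
gripper_force: 9.9
```

Spoon gripped at 19.5 mm. I'll lift it and check the grip, and measure the rest from its colour mask.

Call:
apply_moves(motion="5 0 0 20 0 0 0;5 0 0 40 0 0 0;5 0 0 40 0 0 0;5 0 0 40 0 0 -0.1;5 0 0 0 0 0 -0.1;5 0 0 0 0 0 0;5 0 0 0 0 0 0")

```text
time: 24.5
ee_pos: [0.449, -0.0979, 0.1413]
orientation: [0.096, 0.995, -0.0, -0.0]
ft_force: [0.6, 0.3, -0.7]
width: 0.02
gripper_force: 9.9
```

Run:
```python
from h import *
np.set_printoptions(precision=4,suppress=True)
o,R=st();print(o['gripper_force'])
T0=cv2.imread("pics/top0.png")[:,:,::-1].copy()
b,m=blobs(T0,(5,120,60),(20,255,255),(310,155,380,205),50);print(b)
pts=cv2.findNonZero(m).reshape(-1,2).astype(np.float32);r=cv2.minAreaRect(pts);bp=cv2.boxPoints(r);print(r,bp)
print([ray("top",x,.045)[:2] for x in bp])
h=cv2.cvtColor(T0,cv2.COLOR_RGB2HSV)
for u in(322,330,344,358,366): print(u,[(v,h[v,u].tolist()) for v in range(166,196,1)])
# spoon in wrist
p=camera_params("wrist");im=capture("wrist");cv2.imwrite("pics/w9.png",im[:,:,::-1])
```

```text
t 24.5 pos [ 0.449  -0.0979  0.1413] yaw x 169.0 z [-0.001 -0.001 -1.   ] q [ 1.11  0.5  -1.16  2.08  0.58  0.94  1.01] w 0.02 F [ 0.6  0.3 -0.7]
9.905361240382149
[(array([343.6, 179.5]), array([ 318,  167,   53,   26, 1186], dtype=int32))]
((344.1224365234375, 179.58103942871094), (24.076030731201172, 51.73410415649414), 86.633544921875) [[317.5931 169.0828]
 [369.2379 166.0448]
 [370.6518 190.0793]
 [319.0069 193.1172]]
[array([ 0.6711, -0.0199]), array([ 0.6779, -0.1697]), array([ 0.6078, -0.1723]), array([ 0.6011, -0.023 ])]
322 [(166, [19, 42, 184]), (167, [15, 50, 173]), (168, [14, 92, 152]), (169, [13, 157, 120]), (170, [14, 181, 114]), (171, [14, 178, 126]), (172, [14, 178, 132]), (173, [14, 177, 131]), (174, [14, 178, 135]), (175, [14, 178, 139]), (176, [14, 178, 143]), (177, [14, 176, 139]), (178, [14, 177, 138]), (179, [14, 179, 140]), (180, [14, 183, 138]), (181, [15, 182, 139]), (182, [14, 179, 140]), (183, [15, 184, 140]), (184, [14, 177, 144]), (185, [14, 173, 137]), (186, [15, 174, 123]), (187, [14, 177, 127]), (188, [14, 184, 112]), (189, [13, 147, 78]), (190, [12, 
[... 2171 characters left out ...]
[18, 42, 182])]
366 [(166, [35, 15, 191]), (167, [16, 46, 166]), (168, [13, 122, 125]), (169, [14, 194, 113]), (170, [14, 173, 131]), (171, [14, 182, 136]), (172, [15, 181, 134]), (173, [14, 178, 139]), (174, [14, 177, 141]), (175, [14, 178, 143]), (176, [15, 181, 135]), (177, [15, 181, 134]), (178, [14, 174, 141]), (179, [15, 179, 145]), (180, [14, 175, 144]), (181, [14, 182, 143]), (182, [14, 177, 144]), (183, [14, 175, 146]), (184, [14, 178, 146]), (185, [15, 177, 147]), (186, [15, 172, 138]), (187, [13, 132, 112]), (188, [15, 54, 133]), (189, [15, 53, 163]), (190, [17, 49, 167]), (191, [17, 43, 172]), (192, [17, 44, 181]), (193, [14, 45, 180]), (194, [15, 44, 178]), (195, [16, 45, 175])]
```

Run:
```python
from h import *
np.set_printoptions(precision=4,suppress=True)
for u,a,b in((330,168.3,188.6),(344,167.4,188),(358,167.9,187.1),(366,167.8,187)):
    z=.045+ (344-u)*.00285*.26
    A=ray("top",(u,a),z);B=ray("top",(u,b),z);print(u,z,A,B,(A+B)/2,A[0]-B[0])
print("ends",ray("top",(317.6,178),.064),ray("top",(370.2,178),.03))
im=cv2.imread("pics/w9.png")[:,:,::-1].copy()
b,m=blobs(im,(5,120,40),(20,255,255),(150,150,480,400),50);print(b)
# spoon bowl: grey pixels ahead of the fingers
p=camera_params("wrist");R=Ro.from_quat(get_obs()["orientation"]).as_matrix();P=get_obs()["ee_pos"]
for d in(0,30,60,69): print(d,proj("wrist",P+R@[d/1000,0,-.004],p))
h=cv2.cvtColor(im,cv2.COLOR_RGB2HSV)
for v in range(110,240,8): print(v,[int(h[v,u,1]) for u in range(280,360,4)])
```

```text
330 0.055374 [ 0.6713 -0.0556  0.0554] [ 0.6126 -0.0547  0.0554] [ 0.6419 -0.0551  0.0554] 0.058635172884666575
344 0.045 [ 0.6749 -0.0965  0.045 ] [ 0.6149 -0.0954  0.045 ] [ 0.6449 -0.096   0.045 ] 0.060005547313353835
358 0.034626 [ 0.6745 -0.138   0.0346] [ 0.6181 -0.1369  0.0346] [ 0.6463 -0.1374  0.0346] 0.05638735233541381
366 0.028697999999999998 [ 0.6754 -0.162   0.0287] [ 0.6187 -0.1608  0.0287] [ 0.6471 -0.1614  0.0287] 0.056649890742800024
ends [ 0.6426 -0.0196  0.064 ] [ 0.6449 -0.1735  0.03  ]
[(array([275.2, 261.2]), array([272, 235,   9,  53, 310], dtype=int32)), (array([357.9, 261.5]), array([353, 235,   9,  52, 303], dtype=int32)), (array([341.4, 299.8]), array([ 166,  294,  302,   10, 1795], dtype=int32))]
0 [317.8677 240.845 ]
30 [317.9339 191.1388]
60 [318.0066 136.4427]
69 [318.0299 118.9468]
110 [46, 47, 47, 50, 48, 47, 45, 44, 48, 50, 46, 48, 46, 48, 48, 49, 47, 47, 47, 44]
118 [49, 48, 46, 49, 47, 49, 50, 46, 45, 47, 46, 49, 46, 46, 46, 46, 47, 49, 49, 47]
126 [45, 47, 47, 48, 45, 47, 47, 47, 50, 49, 46, 46, 47, 46, 51, 49, 47, 49, 47, 44]
134 [41, 46, 48, 47
[... 471 characters left out ...]
47, 45, 47, 48, 48]
182 [47, 45, 46, 35, 31, 31, 30, 27, 28, 25, 27, 28, 28, 27, 29, 48, 47, 46, 47, 44]
190 [47, 48, 45, 47, 34, 32, 28, 26, 25, 27, 27, 25, 26, 28, 36, 48, 48, 48, 46, 46]
198 [46, 47, 47, 46, 42, 28, 27, 25, 28, 28, 28, 29, 28, 31, 46, 46, 47, 45, 50, 48]
206 [47, 45, 47, 45, 47, 46, 40, 28, 27, 25, 27, 31, 46, 44, 47, 43, 45, 46, 49, 47]
214 [44, 43, 46, 47, 46, 48, 46, 43, 24, 26, 27, 45, 47, 46, 47, 46, 47, 44, 48, 46]
222 [36, 27, 33, 46, 49, 41, 47, 44, 37, 25, 31, 48, 47, 43, 47, 40, 45, 44, 48, 38]
230 [39, 38, 39, 38, 16, 47, 28, 26, 42, 29, 39, 27, 48, 49, 70, 38, 45, 40, 43, 13]
238 [84, 42, 40, 40, 13, 48, 28, 27, 43, 24, 32, 34, 49, 48, 12, 35, 42, 38, 50, 146]
```

Call:
apply_moves(motion="5 19 1 3 0 0 -0.133;5 19 1 3 0 0 -0.133;5 20 1 3 0 0 -0.133;5 20 1 3 0 0 -0.133;5 20 1 3 0 0 -0.133;5 20 1 3 0 0 -0.133;5 20 2 3 0 0 -0.133;5 20 2 0 0 0 -0.133;5 20 1 0 0 0 -0.133;5 18 2 0 0 0 -0.133;5 0 0 0 0.131 0 0;5 0 0 0 0.131 0 0;5 0 0 0 0 0 0;5 0 0 0 0 0 0")

```text
time: 25.95
ee_pos: [0.6445, -0.0865, 0.1601]
orientation: [0.686, 0.716, 0.093, -0.092]
ft_force: [0.6, 0.8, -0.7]
width: 0.0201
gripper_force: 9.9
```

Run:
```python
from h import *
o,R=st();print(R.round(3)); p=camera_params("wrist");im=capture("wrist");cv2.imwrite("pics/w10.png",im[:,:,::-1])
h=cv2.cvtColor(im,cv2.COLOR_RGB2HSV)
print(proj("wrist",o["ee_pos"]+R@[.059,0,-.004],p))
for v in range(118,226,12): print(v,"".join("B" if (5<=h[v,u,0]<=20 and h[v,u,1]>120) else ("s" if h[v,u,1]<36 else ".") for u in range(220,420,3)))
for s in(-1,1): print([proj("wrist",X,p).round(0) for X in ([.6426+s*.03,-.0196,.064],)])
```

```text
t 25.9 pos [ 0.6445 -0.0865  0.1601] yaw x 92.6 z [-0.003  0.259 -0.966] q [ 0.77  0.73 -0.82  1.55  0.28  1.09 -0.  ] w 0.0201 F [ 0.6  0.8 -0.7]
[[-0.043  0.999 -0.003]
 [ 0.965  0.042  0.259]
 [ 0.259  0.008 -0.966]]
[316.6718538  137.48777514]
118 sssssssssssssssssssssssssssssssssssssssssssssssssssssssssssssssss..
130 ssssssssssssssssssssssssssssssssssssssssssssssssssssssssssssssssss.
142 sssssssssssssssssssssssssssssssssssssssssssssssssssssssssssssssssss
154 ssssssssssssssssssssssssssssssssssssssss.ssssssssssssssssssssssssss
166 sssssssssssssssssssss.BB.ssssssssssssss.BBBssssssssssssssssssssssss
178 sssssssssssssssssssss.BBsssssssssssssss.BBBssssssssssssssssssssssss
190 ssssssss....sssssssss.BB.ssssssssssssss.BBB....ssssssss......ssssss
202 sssssss...............BBBB.ssssssssss.BBBBB...................sssss
214 sssssss...............BBBBBBBBssss.BBBBBBBB....s...............ssss
[array([285., 151.])]
[array([349., 153.])]
```

Call:
apply_moves(motion="5 0 0 -40 0 0 0;5 0 1 -40 0 0 0;5 0 0 -20 0 0 0;5 0 0 -4 0 0 0;5 0 0 -2 0 0 0;5 0 0 0 0 0 0;5 0 0 0 0 0 0")

```text
time: 26.7
ee_pos: [0.6471, -0.0836, 0.0587]
orientation: [0.685, 0.717, 0.095, -0.089]
ft_force: [0.1, 0.2, -0.4]
width: 0.02
gripper_force: 9.9
```

Call:
apply_moves(motion="5 -2 -1 -3 0 0 0;5 0 0 -2 0 0 0;5 0 0 -1 0 0 0;5 0 0 0 0 0 0;5 0 0 0 0 0 0")

```text
time: 27.2
ee_pos: [0.6437, -0.0846, 0.0508]
orientation: [0.685, 0.717, 0.095, -0.09]
ft_force: [-0.6, -0.7, -0.3]
width: 0.0202
gripper_force: 9.9
```

Call:
apply_moves(motion="5 0 0 -1 0 0 0;5 0 0 -1 0 0 0;5 0 0 0 0 0 0")

```text
time: 27.5
ee_pos: [0.6439, -0.0845, 0.0497]
orientation: [0.685, 0.717, 0.095, -0.09]
ft_force: [-1.5, -0.5, 6.4]
width: 0.0201
gripper_force: 9.9
```

Call:
apply_moves(motion="24 0 0 1 0 0 0;30 0 0 0 0 0 0;36 0 0 0 0 0 0;40 0 0 0 0 0 0;40 0 0 0 0 0 0;40 0 -4 15 0 0 0;40 0 -10 38 0 0 0;40 0 -10 38 0 0 0;40 0 -10 38 -0.131 0 0;40 0 0 38 -0.131 0 0;40 -40 -20 10 0 0 0;40 -40 -20 10 0 0 0;40 -40 -25 0 0 0 0;40 -40 -25 0 0 0 0;40 -20 -25 0 0 0 0;40 0 0 0 0 0 0;40 0 0 0 0 0 0")

```text
time: 29.2
ee_pos: [0.4636, -0.2344, 0.2378]
orientation: [0.691, 0.722, -0.0, 0.001]
ft_force: [0.7, 0.9, 0.1]
width: 0.04
gripper_force: 0.0
```

Run:
```python
from h import *
st(); T=capture("top");S=capture("side");W=capture("wrist")
o=np.zeros((600,800,3),np.uint8)
o[:280,:440]=cv2.resize(T[150:220,200:310+0],(440,280),interpolation=cv2.INTER_CUBIC)
o[:280,440:]=cv2.resize(T[150:220,300:390],(360,280),interpolation=cv2.INTER_CUBIC)
o[280:600,:400]=cv2.resize(S[120:280,250:450],(400,320),interpolation=cv2.INTER_CUBIC)
o[280:530,400:]=cv2.resize(W,(400,250),interpolation=cv2.INTER_AREA)
cv2.imwrite("pics/m11.png",o[:,:,::-1])
for n,i in(("topL",T),("sideL",S),("wristL",W)): cv2.imwrite(f"pics/{n}.png",i[:,:,::-1])
```

```text
t 29.2 pos [ 0.4636 -0.2344  0.2378] yaw x 92.5 z [ 0.001 -0.001 -1.   ] q [ 1.09  0.32 -0.81  1.86  0.26  1.08  0.23] w 0.04 F [0.7 0.9 0.1]
```

View pics/m11.png

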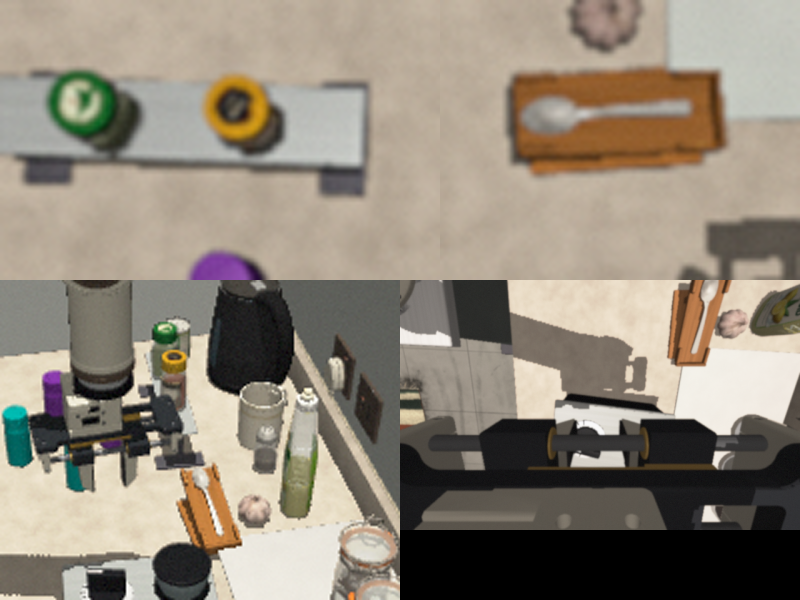

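Both jars stand on the ledge (green cap at crop (82,102), mustard at (238,108)). The spoon lies between the lips of the rest (crop (522–690,110)). Next the lever: fingers shut, positioned in front of the ball.

Call:
apply_moves(motion="0 -17 -33 0 0 0 -0.02;0 -17 -33 0 0 0 -0.02;0 -17 -33 0 0 0 -0.02;0 -17 -33 0 0 0 -0.02;0 -16 -33 0 0 0 -0.02;0 0 0 -35 0 0 0;0 0 0 -35 0 0 0;0 0 0 -35 0 0 0;0 0 0 -32 0 0 0;0 0 0 0 0 0 0;0 0 0 0 0 0 0")

```text
time: 30.45
ee_pos: [0.381, -0.3975, 0.0999]
orientation: [0.725, 0.689, 0.001, -0.001]
ft_force: [0.4, -0.2, 0.1]
width: 0.0004
gripper_force: 0.0
```

Run:
```python
from h import *
st()
a=cv2.imread("pics/topL.png")
T=capture("top")[:,:,::-1]
d=cv2.absdiff(a,T)
for nm,(x0,y0,x1,y1) in {"spoon":(315,160,375,198),"jars":(205,160,300,200)}.items(): print(nm,d[y0:y1,x0:x1].max(),d[y0:y1,x0:x1].mean())
```

```text
t 30.4 pos [ 0.381  -0.3975  0.0999] yaw x 87.0 z [ 0.     0.002 -1.   ] q [ 1.25  0.53 -0.62  1.9   0.41  0.84  0.36] w 0.0004 F [ 0.4 -0.2  0.1]
spoon 9 2.0103801169590643
jars 9 2.059035087719298
```

Call:
apply_moves(motion="0 10 -1 0 0 0 0;0 10 -1 0 0 0 0;0 10 -1 0 0 0 0;0 10 -1 0 0 0 0;0 10 -1 0 0 0 0;0 10 -1 0 0 0 0;0 8 0 0 0 0 0;0 6 0 0 0 0 0;0 0 0 0 0 0 0;0 0 0 0 0 0 0")

```text
time: 31.5
ee_pos: [0.454, -0.4041, 0.0995]
orientation: [0.726, 0.688, 0.0, -0.0]
ft_force: [-0.1, 0.3, 0.1]
width: 0.0006
gripper_force: 0.0
```

Run:
```python
from h import *
st()
S=capture("side");T=capture("top");W=capture("wrist");cv2.imwrite("pics/sL2.png",S[:,:,::-1]);cv2.imwrite("pics/tL2.png",T[:,:,::-1])
on=[.4347+.056,-.3955-.004,.115]
print(proj("side",on),proj("side",[.4347,-.3955,.115]))
```

```text
t 31.5 pos [ 0.454  -0.4041  0.0995] yaw x 86.9 z [ 0.     0.001 -1.   ] q [ 1.13  0.62 -0.6   1.75  0.43  0.9   0.29] w 0.0006 F [-0.1  0.3  0.1]
[325.16088973 297.52602843] [303.69447195 299.59511872]
```

Call:
apply_moves(motion="0 3 0 0 0 0 0;0 3 0 0 0 0 0;0 0 0 0 0 0 0")

```text
time: 31.95
ee_pos: [0.4598, -0.4046, 0.0997]
orientation: [0.726, 0.688, -0.0, -0.0]
ft_force: [-0.4, -0.7, -0.1]
width: 0.0003
gripper_force: 0.3
```

Call:
apply_moves(motion="0 3 0 0 0 0 0;0 3 0 0 0 0 0;0 0 0 0 0 0 0")

```text
time: 32.25
ee_pos: [0.463, -0.4047, 0.0994]
orientation: [0.726, 0.687, -0.002, -0.002]
ft_force: [-8.0, 0.4, 4.4]
width: 0.0005
gripper_force: 4.1
```

8 N against the stop: the lever is over. Retreating and checking.

Call:
apply_moves(motion="0 -10 0 0 0 0 0;0 -30 0 0 0 0 0;0 -40 0 0 0 0 0;0 -20 0 40 0 0 0;0 0 0 45 0 0 0;0 -20 -20 30 0 0 0;0 -20 -40 0 0 0 0;0 -20 -40 0 0 0 0;0 -20 -40 0 0 0 0;0 0 0 0 0 0 0;0 0 0 0 0 0 0")

```text
time: 33.35
ee_pos: [0.285, -0.5453, 0.2144]
orientation: [0.727, 0.687, 0.0, 0.0]
ft_force: [0.4, 0.3, 0.1]
width: 0.0004
gripper_force: 0.0
```

Run:
```python
from h import *
st();T=capture("top");S=capture("side")
cv2.imwrite("pics/tF.png",T[:,:,::-1]);cv2.imwrite("pics/sF.png",S[:,:,::-1])
a=cv2.imread("pics/topL.png")[:,:,::-1];t0=cv2.imread("pics/top0.png")[:,:,::-1]
d=cv2.absdiff(a,T)
for nm,(x0,y0,x1,y1) in {"spoon":(315,160,375,198),"jars":(205,160,300,200)}.items(): print(nm,d[y0:y1,x0:x1].max())
e=cv2.absdiff(t0,T).max(2)
print("dial diff rows", e[232:262,410:442].max(), "hopper",e[195:222,415:445].max())
m=(e>40).astype(np.uint8);m[:,:395]=0;m[262:]=0
n,l,s,c=cv2.connectedComponentsWithStats(m)
for i in range(1,n):
    if s[i][4]>8: print(c[i],s[i])
print(proj("top",[.4347,-.3955,.115]),proj("top",[.4907,-.3995,.115]))
s0=cv2.imread("pics/side0.png")[:,:,::-1]
for u,v in((305,299),(325,297)): print("side grey",s0[v-3:v+4,u-3:u+4].mean((0,1)),S[v-3:v+4,u-3:u+4].mean((0,1)))
for v,u in((245,458),(225,460),(222,460)): print("top",u,v,t0[v,u],T[v,u])
# dial pointer: bright pixels on dial
for n,im in(("t0",t0),("T",T)):
    g=im[230:265,408:446].min(2);print(n)
    for r in g[::2]: print(" ".join(f"{x//10:2d}" for x in r))
```

```text
t 33.4 pos [ 0.285  -0.5453  0.2144] yaw x 86.8 z [ 0.001  0.    -1.   ] q [ 1.51  0.49 -0.63  1.65  0.32  1.11  0.74] w 0.0004 F [0.4 0.3 0.1]
spoon 10
jars 12
dial diff rows 142 hopper 11
[458.39655172 228.87931034] [455 224   9  12  58]
[428.61111111 238.22222222] [425 237   8   4  18]
[417.5        241.92857143] [415 240   6   6  14]
[430.75       250.51923077] [426 247  12   8  52]
[457.27659574 250.        ] [454 246   7   9  47]
[422.84615385 251.        ] [422 249   3   5  13]
[457.67491894 250.014045  ] [458.40977035 229.24398373]
side grey [158.67346939 160.2244898  153.32653061] [27.16326531 28.02040816 28.20408163]
side grey [32.53061224 33.14285714 33.20408163] [164.81632653 166.2244898  159.71428571]
top 458 245 [66 67 66] [41 42 44]
top 460 225 [187 173 155] [123 121 117]
top 460 222 [188 176 158] [191 178 159]
t0
19 19 19 19 19 19 19 18 18 19 19 19 18 18 18 18 18 18 18 18 18 18 18 18 18 18 18 18 17 17 17 18 18 17 17 17 18 17
19 19 19 19 19 19 18 18 19 19 19 19 18 18 18 19 18 18 18 18 18 18 18 18 18 18 18 18 17 18 18 18 18 17 18 17 17 17
19 19 19 19 19 19 19 19 18 17 1
[... 3146 characters left out ...]
8 18 18 17 18 17
20 20 19 20 19 18 17 16 16 18 18 14  9  7  5  2  2  6 12 13  9  7 11 14 17 19 19 17 17 18 17 18 17 18 18 18 17 17
20 20 19 20 19 19 19 18 17 18 17 16 18 19 18 16 16 14 14 12 10 13 18 19 17 18 17 18 18 18 18 18 18 18 18 18 17 17
20 19 20 20 19 19 19 19 19 18 17 18 19 17 15 18 19 16 17 19 19 16 17 18 17 18 18 18 18 18 17 18 18 17 18 17 17 17
19 19 19 20 19 19 19 19 19 19 19 19 19 18 18 18 19 18 17 18 18 18 18 18 18 18 18 18 18 18 18 18 18 18 17 17 17 17
19 19 20 19 19 19 19 19 19 19 19 19 19 19 18 19 18 18 18 18 18 18 18 18 18 18 18 18 18 18 18 18 18 18 18 18 17 17
20 20 19 20 19 19 19 19 19 19 19 19 19 19 18 18 18 18 18 18 18 18 18 18 18 18 18 18 18 18 17 18 18 18 18 17 17 17
```

The lever ball is now where "on" predicts in both views. Dial, spoon and jars are unchanged, and the arm is clear. Handing in.

```bash
python3 -c "
from bench import *
print(finish_job())"
```

```text
the job is handed in; nothing more can be done
None
```

I handed the job in, but no verdict came back. By the last pictures the dial is on the fourth click, both jars that were out (green and mustard caps) stand on the ledge, the teaspoon is on its rest and the start lever is fully over to the back.

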